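# Set the blue filter slide on its mid stop

## Robot

A 7-joint arm with a two-finger parallel gripper is mounted at the origin on the work surface. World frame = base frame: x ahead of the robot, y to its left, z up, the work surface at z = 0. Lengths are in m, angles in rad, forces in N, time in s.
With the tool pointing down it reaches from about 0.375 to 0.925 m from the base axis. Payload 3.1 kg.
Tool frame: the origin (TCP) lies at the very end of the fingers, on their centre line; the grasp point (between the pads) lies 19 mm behind it (manip.grip_point_offset is the z of the grasp point in the tool frame, in m); z points along the fingers, y is the line along which they close (so a half turn about z gives the same grasp; the last joint's range is limited). The gripper opens to 85 mm and grips with 20 to 120 N. Pads are 22 mm wide; open, the fingers measure 114 mm over their backs; the gripper's body (76 mm by 85 mm) begins 54 mm behind the grasp point. The pads swing forward as they close: fully open they stand 13 mm farther back than shut.
Start: joints at [1.163, 0.383, 0.044, 1.598, -0.018, 1.161, -0.05], TCP at [0.198, -0.619, 0.2] pointing down, gripper open.
Joint ranges: [-2.61, 2.61], [-0.41, 2.15], [-1.48, 1.57], [0, 2.5], [-1.57, 4.71], [0.05, 1.97], [-2.85, 2.85]. Speed limits (rad/s): [2.79, 2.79, 3.14, 3.14, 3.14, 3.14, 3.14].

## Interface

Orientations are given as a rotation vector (axis times angle).
In Python, from rig import manip, imaging, workorder gives the robot as it stands. The module is installed in compiled form; this text tells all that it offers.
- The arm moves only by the tool drive_tool, never from a script. Its argument "deltas" is a list that holds one entry, the list of rows, each a list of 5 numbers: the shift along the tool's x, y, z in mm, then the turn about the tool's z in rad, then the finger opening in mm, from 0 to 85.4. A call has 1 to 8 rows; each row shifts and turns the commanded pose from where the row before left it, along the tool's axes as they then stand; what a row does not reach is not made up. A row lasts 1/12 s, in which the tool goes at most 41.7 mm and 7.16 degrees, less where a joint would pass 70% of its speed; a pose out of reach is approached as far as the arm can. A call is refused whole if a number of a shift passes 41.7 or a number of a turn 0.125, either way. A call with a gripper value outside its range is refused whole. The fingers move at their own pace and stop on an object; "grip_force" is the grip in N (left out, the last holds). Time passes only in rows, so rows that do not move let the fingers close. It gives the time, the measured TCP pose, the force, the opening and the grip force at its end, in the units of the state.
- manip.observe(): the state, without advancing time (a new reading comes with each control period).
- imaging.capture(name): name is "scene" or "side" or "wrist"; returns the picture (420x560x3 uint8, red, green, blue); there is no depth.
- imaging.camera_info(name): a dict with "vfov" (degrees; the focal length in pixels is half the picture's height over the tangent of half this angle, whatever the lens; pixels are square), "cx", "cy" (the principal point, pixels), "T" (4x4, takes a point from camera to world coordinates); the wrist camera has in their place "tool_from_camera" (4x4, takes a point from camera to tool coordinates, whose origin is the TCP and whose axes are the flange's). Camera axes: x right, y up, looking along -z (the intrinsics and any distortion apply to the point x, -y, -z); pixel columns grow to the right and rows downward; lengths in m; the calibration is good to about 2 mm. The wrist camera is an equidistant fisheye: a pixel r from the principal point sees the ray r / f radians off the axis. A picture is of the moment at which its call begins: read the wrist's pose just before it. camera_info takes no time and is no camera call.
- workorder.job_done(): hands the job in; it is judged then, once.
The state is a dict: "t": time; "joint_positions": joint angles; "qd": joint speeds; "effort": joint torques, N m; "eef_pos": TCP position; "orientation": TCP orientation; "contact_force": force on the tool from outside, world axes, zero at the start; "wrist_torque": the same for the moment, N m; "finger_gap": finger opening in m; "grasp_force": force on a finger pad.
Only numpy, scipy, OpenCV 4.12 (cv2) and the standard library are available. Lean on these libraries where they do the work, as an engineer would, in place of code of your own. Each camera call takes 0.05 s, during which the arm holds its last target. There are 200 camera calls.

## Task

Set the blue filter slide to its middle position as the amber one already is: with your fingertips push the blue tab in until the slide is fully home, then let go so that it springs back and catches on its stop pin. Only push, do not pinch or pull the tab; do not touch the stop pins, leave the amber slide latched and the loose things on the bench where they are.

Things in the scene. Friction and masses are not known exactly. Their poses are not given: they have to be found in the camera images.
- blue_unit: housing of the filter unit with the blue tab: a dark steel box 120 (x) x 90 (y) x 46 mm high with a white end plate from which the slide sticks out. Its origin is the centre of the housing's underside on the bench; x points from the tab end to the far end (the way the slide is pushed in), z up. Fixed to the bench.
- blue_tab (a point): middle of the push face of the BLUE tab, 45 mm above the bench. The tab is an upright plate 50 mm wide, 9 mm thick, with a 4 mm backing plate of the same colour behind it, reaching from 4 to 62 mm above the bench, at the outer end of the slide. The point moves with the slide; its x axis points in the pushing direction (into the face, towards the housing), y along the tab's width, z up.
- blue_slide (a joint): how far the blue slide is pushed in, m: 0 all the way out, 0.040 fully home against its end stop. A spring drives it outwards with about 3 N at 0 and 6 N at 0.040, and damping adds about 2 N at 0.1 m/s. On the way in, a tooth passes under the stop pin (about 2 N more, until 0.023 or so); the pin drops behind it, so that on release the slide springs back only to 0.020 and latches there. Let go before the pin has dropped, it goes right back to 0. Starts at 0.
- blue_back: blue backing plate, 4 mm thick, on the back of the blue tab (housing side); a finger pressing here means that the tab is being pinched or pulled. Its origin is 118 mm along +x from the push face, on the bench plane.
- blue_pin: spring-loaded vertical stop pin of the blue unit: a round steel knob, 16 mm across, with a red top, on top of the housing on its centre line, 20 mm towards the tab end from the housing's middle. The origin is on the bench plane under the knob when the pin is down; then the knob spans 51 to 62 mm above the bench. A tooth on the slide lifts it by up to 5.5 mm as it passes beneath; it drops again by itself. The robot must not touch it.
- amber_unit: housing of the neighbouring filter unit with the AMBER (orange) tab, otherwise the same. Its origin is the centre of the housing's underside on the bench; x points from the tab end to the far end (the way the slide is pushed in), z up. Fixed to the bench.
- amber_slide (a joint): how far the amber slide is pushed in, m; starts already latched on its pin at 0.020 and is to be left there.
- amber_pin: spring-loaded vertical stop pin of the amber unit: a round steel knob, 16 mm across, with a red top, on top of the housing on its centre line, 20 mm towards the tab end from the housing's middle. The origin is on the bench plane under the knob when the pin is down; then the knob spans 51 to 62 mm above the bench. A tooth on the slide lifts it by up to 5.5 mm as it passes beneath; it drops again by itself. The robot must not touch it.
- objective: loose microscope objective standing on its nose: a metal barrel 27 mm across and 46 mm high with a yellow ring; origin at the centre of its underside. A bystander.
- oil: loose brown dropper bottle with a black cap, 32 mm across, 62 mm high; origin at the centre of its underside. A bystander.
- slidebox: loose green slide box, 85 (x) x 35 (y) x 32 mm high; origin at the centre of its underside. A bystander.
Things that resemble listed ones, but are neither listed nor needed, are in the scene too. What is shaped like the blue_unit but purple or turquoise is not meant.

How it is judged:
On the way, in this order (a step that is already met when the one before it is completed fails the run):
1. the blue slide is pushed fully home (value of joint blue_slide above 0.036 m), for 0.1 s.
2. the blue slide has sprung back and sits on its stop pin (value of joint blue_slide between 0.0175 and 0.0225 m), for 0.2 s.
At the end, for the whole second after the job is handed in: The blue slide rests latched at 20 mm (17.5 to 22.5 mm) pushed in, its stop pin down (within 2 mm); the amber slide is still latched (16.5 to 25.5 mm); the objective, bottle and slide box stand within 15 mm of where they were (all of step 2 and velocity of joint blue_slide between -0.004 and 0.004 m/s and z of blue_pin in the frame of blue_unit below 0.002 m and value of joint amber_slide between 0.0165 and 0.0255 m and distance of each of objective, oil, slidebox from where it was at the start of the episode below 0.015 m and angle between each of objective, oil, slidebox's own z axis and vertical below 0.3 rad); the robot touches nothing.
It fails at once if the robot touched a stop pin instead of letting it work by itself (contact force between any of the fingers, the arm and blue_pin above 0.5 N or contact force between any of the fingers, the arm and amber_pin above 0.5 N).
It fails at once if the blue tab was pinched or pulled from behind (contact force between any of the fingers, the arm and blue_back above 2 N).
It fails at once if the amber slide was moved off its latched position (not (value of joint amber_slide between 0.0165 and 0.0255 m)).
It fails at once if a loose bystander was pushed, lifted or tipped (distance of any of objective, oil, slidebox from where it was at the start of the episode above 0.015 m or angle between any of objective, oil, slidebox's own z axis and vertical above 0.3 rad).
It also fails if it takes over 35 s, if anything falls off the work surface, if the arm or the gripper's body presses on something with over 40 N, if the wrist force passes 120 N, or if a joint passes its speed limit or range.

## Working session

There is one attempt and no reset: what is moved stays moved. The work goes in short steps, Python scripts to look and compute and a tool call to move; the robot and the scene stay as the last step left them, time stands still between calls to the robot, and variables do not carry over. Pictures are saved under pics/ and viewed, at most 10 in all, crops included, and the job is handed in when it is done.

Besides the shell and the picture viewer there is one more tool, called after "Emit:" in YAML: its name, and indented under it one key for each argument. drive_tool: Moves the arm, as the interface text tells. Its arguments: {"type":"object","properties":{"deltas":{"type":"array","items":{"type":"array","items":{"type":"array","items":{"type":"number"}}}},"grip_force":{"type":"number"}},"required":["deltas"]}

```bash
mkdir -p pics
python3 - <<'E'
from rig import manip, imaging
import cv2,numpy as np
s=manip.observe();print({k:np.round(v,3).tolist() for k,v in s.items()})
for n in("scene","side"):
    im=imaging.capture(n);cv2.imwrite(f"pics/{n}0.png",im[:,:,::-1]);i=imaging.camera_info(n);print(n,i)
print(imaging.camera_info("wrist"))
E
```

```text
{'t': 0.0, 'joint_positions': [1.163, 0.384, 0.044, 1.6, -0.018, 1.161, -0.05], 'qd': [0.002, -0.002, -0.001, -0.0, -0.001, -0.0, -0.001], 'effort': [-0.0, -43.346, 1.024, -24.951, 0.011, 0.011, -0.0], 'eef_pos': [0.198, -0.618, 0.199], 'orientation': [-3.101, -0.484, 0.001], 'contact_force': [-0.709, -0.09, -0.764], 'wrist_torque': [0.009, 0.073, 0.009], 'grasp_force': 0.0, 'finger_gap': 0.085}
scene {'vfov': 49.131058898712595, 'cx': 280.4219457726003, 'cy': 205.22432303243687, 'T': array([[-0.05552579, -0.71573963,  0.69615635,  1.33099107],
       [ 0.99833153, -0.05086245,  0.0273342 ,  0.0344071 ],
       [ 0.01584405,  0.69651259,  0.71736962,  0.82844896],
       [ 0.        ,  0.        ,  0.        ,  1.        ]])}
side {'vfov': 47.65693121113753, 'cx': 281.2640494310259, 'cy': 207.30530814123668, 'T': array([[-0.99353053,  0.08734852, -0.07257637,  0.51187069],
       [-0.11128492, -0.62139985,  0.77555006,  1.04113814],
       [ 0.02264421,  0.77860931,  0.6271003 ,  0.88667125],
       [ 0.        ,  0.        ,  0.        ,  1.        ]])}
{'vfov': 65.70646984690485, 'cx': 281.89504429049043, 'cy': 208.4604577728656, 'tool_from_camera': array([[-7.49572176e-04,  9.55766178e-01,  2.94126591e-01,
         7.56162828e-02],
       [ 9.99999364e-01,  9.64413795e-04, -5.85402316e-04,
         1.04837776e-03],
       [-8.43167475e-04,  2.94125965e-01, -9.55766293e-01,
        -1.73154865e-01],
       [ 0.00000000e+00,  0.00000000e+00,  0.00000000e+00,
         1.00000000e+00]])}
```

View pics/scene0.png

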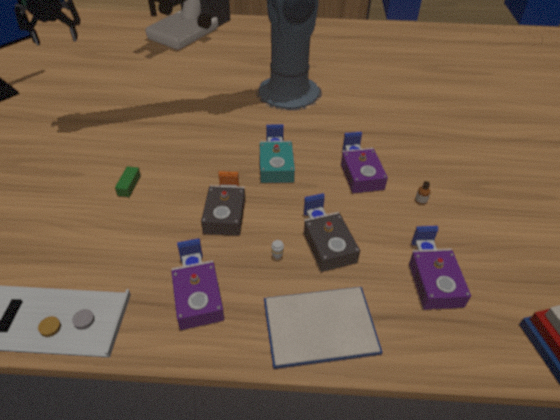

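View pics/side0.png

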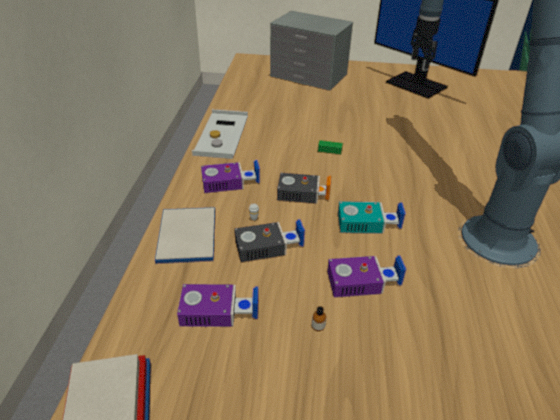

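```bash
cat > h.py <<'E'
import numpy as np,cv2
from rig import manip, imaging
def cast(name,px,z):
    i=imaging.camera_info(name);f=210/np.tan(np.radians(i['vfov']/2));px=np.atleast_2d(px).astype(float)
    d=np.c_[(px[:,0]-i['cx'])/f,-(px[:,1]-i['cy'])/f,-np.ones(len(px))]@i['T'][:3,:3].T
    o=i['T'][:3,3];return (o+d*((z-o[2])/d[:,2])[:,None])[:,:2]
E
python3 - <<'E'
from h import *
for n,(x0,y0,x1,y1) in dict(scene=(295,188,365,275),side=(228,215,310,265)).items():
    im=cv2.imread(f"pics/{n}0.png");hsv=cv2.cvtColor(im,cv2.COLOR_BGR2HSV);M=np.zeros(im.shape[:2],np.uint8);M[y0:y1,x0:x1]=1
    H,S,V=[hsv[:,:,k] for k in range(3)]
    def blobs(m,k=3):
        nn,l,st,c=cv2.connectedComponentsWithStats((m&(M>0)).astype(np.uint8))
        o=np.argsort(-st[1:,4])[:k]+1
        return [(l==j,c[j],st[j]) for j in o]
    for nm,m,z in(("blue",(H>105)&(H<130)&(S>150),.045),("red",((H<8)|(H>172))&(S>120),.062)):
        for _,c,st in blobs(m): print(n,nm,c.round(1),st,cast(n,c,z).round(4))
    d=(V<95)&(S<90)
    b=blobs(d,1)[0];mm=b[0].astype(np.uint8)
    ct=max(cv2.findContours(mm,0,1)[0],key=cv2.contourArea)
    P=cv2.convexHull(ct)[:,0]
    r=cv2.minAreaRect((cast(n,P,.046)*1000).astype(np.float32));print(n,"top rect(mm)",r)
    c=im[y0-15:y1+15,x0-15:x1+15];cv2.imwrite(f"pics/c_{n}.png",cv2.resize(c,None,fx=5,fy=5,interpolation=2))
E
```

```text
scene blue [316.5 212.9] [313 211   9   5  31] [[0.5896 0.0903]]
scene blue [319. 196.] [318 196   3   1   3] [[0.5329 0.0963]]
scene blue [306. 199.] [306 199   1   1   1] [[0.5454 0.0649]]
scene red [328.6 223.1] [327 221   5   5  16] [[0.6355 0.1163]]
scene red [313. 245.] [313 245   1   1   1] [[0.7012 0.0816]]
scene top rect(mm) ((672.1670532226562, 122.10877990722656), (143.97958374023438, 100.08731079101562), 19.65697479248047)
side blue [300.  231.4] [297 220   7  26 108] [[0.5486 0.0948]]
side blue [290.3 235.8] [286 233  10   6  42] [[0.5725 0.1155]]
side red [266.5 229. ] [265 228   4   3  12] [[0.6355 0.1165]]
side top rect(mm) ((650.2190551757812, 147.17295837402344), (119.93097686767578, 126.21961212158203), 20.409929275512695)
```

View pics/c_scene.png

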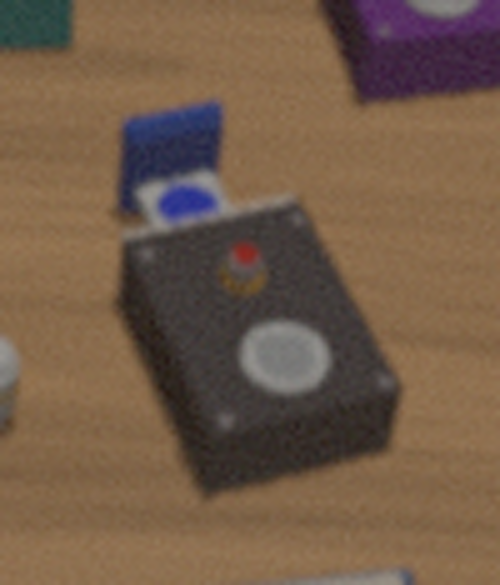

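Five units carry blue tabs: purple at (363,170), (197,293) and (440,277), turquoise at (277,162), and dark steel at (330,240). Only the dark steel one with the blue tab at (315,205) fits the description, and the crop confirms it. The dark one at (224,208) is the amber unit. The pin is at (0.6355, 0.1164) in both views.

```bash
cat >> h.py <<'E'
from scipy.spatial.transform import Rotation as R
def rel(target,yaw=None):
    s=manip.observe();r=R.from_rotvec(s['orientation'])
    x=r.as_matrix()[:,0];y=np.arctan2(x[1],x[0])
    print("tcp",s['eef_pos'].round(4) if hasattr(s['eef_pos'],'round') else s['eef_pos'],"tool z",r.as_matrix()[:,2].round(3),"yaw",round(y,3),"tool delta mm",(r.inv().apply(np.array(target)-s['eef_pos'])*1000).round(1),"F",np.round(s['contact_force'],1))
    if yaw is not None: print("turn about tool z",round(-(yaw-y),3))
E
python3 - <<'E'
from h import *
cr=lambda p:np.array(p)/5+[280,173]
pin=np.array([.6355,.1164])
a=cast("scene",[cr((126,122)),cr((220,104))],.062);print("tab top corners",a,"normal yaw",np.arctan2(-(a[1]-a[0])[0],(a[1]-a[0])[1]))
d=cast("scene",[cr((286,358))],.046)[0];print("disc",d,np.arctan2(*(d-pin)[::-1]))
c=cast("scene",[cr((125,240)),cr((298,198)),cr((398,388)),cr((207,440))],.046);print("corners",c)
u=[c[2]-c[1],c[3]-c[0]];print([ (np.arctan2(v[1],v[0]),np.linalg.norm(v)) for v in u])
print("turq far edge",cast("scene",[(260,181),(294,181)],.046),"purple",cast("scene",[(348,178),(342,155)],.046))
yaw=.35
dr=np.array([np.cos(yaw),np.sin(yaw)]);face=pin-.098*dr;print("face",face,"centre",pin+.02*dr)
rel([*(face-.045*dr),.2],yaw)
E
```

```text
tab top corners [[0.55726709 0.06230012]
 [0.54185665 0.10693165]] normal yaw 0.3324650333571481
disc [0.68324151 0.13576601] 0.3853616268031391
corners [[0.61817082 0.06380792]
 [0.58590646 0.14434751]
 [0.69675599 0.18396821]
 [0.7306418  0.10076393]]
[(np.float64(0.34327659796205723), np.float64(0.11771753330098378)), (np.float64(0.31746892898307977), np.float64(0.11838693973212906))]
turq far edge [[ 0.4910297  -0.05102646]
 [ 0.4848544   0.03382039]] purple [[0.46379644 0.16970416]
 [0.37377934 0.15796192]]
face [0.54344147 0.08279601] centre [0.65428745 0.12325796]
tcp [ 0.1979 -0.6182  0.1988] tool z [-0.001  0.002 -1.   ] yaw 0.31 tool delta mm [ 4.979e+02 -5.604e+02  1.000e-01] F [0.7 0.5 0.4]
turn about tool z -0.04
```

Emit:
drive_tool:
  deltas:
    - [[25,-28,0,0,0],[25,-28,0,0,0],[25,-28,0,0,0],[25,-28,0,0,0],[25,-28,0,0,0],[25,-28,0,0,0],[25,-28,0,0,0],[25,-28,0,0,0]]

```text
t: 0.77
eef_pos: [0.3204, -0.3427, 0.1997]
orientation: [-3.104, -0.484, 0.001]
contact_force: [1.8, -0.2, 0.6]
finger_gap: 0.0002
grasp_force: 0.0
```

Emit:
drive_tool:
  deltas:
    - [[25,-28,0,0,0],[25,-28,0,0,0],[25,-28,0,0,0],[25,-28,0,0,0],[25,-28,0,0,0],[25,-28,0,0,0],[25,-28,0,0,0],[20,-28,0,-0.04,0]]

```text
t: 1.43
eef_pos: [0.4384, -0.0697, 0.2]
orientation: [-3.093, -0.549, -0.001]
contact_force: [0.6, -0.0, -0.3]
finger_gap: -0.0001
grasp_force: 0.0
```

Emit:
drive_tool:
  deltas:
    - [[20,-25,0,0,0],[20,-25,0,0,0],[20,-25,0,0,0],[20,-25,0,0,0],[0,0,0,0,0],[0,0,0,0,0],[0,0,0,0,0]]

```text
t: 2.02
eef_pos: [0.478, 0.0489, 0.1995]
orientation: [3.093, 0.547, -0.002]
contact_force: [0.8, 0.3, 0.1]
finger_gap: -0.0001
grasp_force: 0.0
```

Run:
```python
from h import *
yaw=.345;dr=np.array([np.cos(yaw),np.sin(yaw)]);face=np.array([.6355,.1164])-.098*dr
rel([*(face-.03*dr),.2],yaw);rel([*(face-.011*dr),.2])
im=imaging.capture("wrist");cv2.imwrite("pics/w1.png",im[:,:,::-1])
print(manip.observe()['finger_gap'])
```

```text
tcp [0.478  0.0489 0.1995] tool z [-0.001 -0.001 -1.   ] yaw 0.35 tool delta mm [ 43.1 -10.1  -0.6] F [0.8 0.3 0.1]
turn about tool z 0.005
tcp [0.478  0.0489 0.1995] tool z [-0.001 -0.001 -1.   ] yaw 0.35 tool delta mm [ 62.1 -10.   -0.6] F [0.8 0.3 0.1]
-8.10138702409926e-05
```

View pics/w1.png

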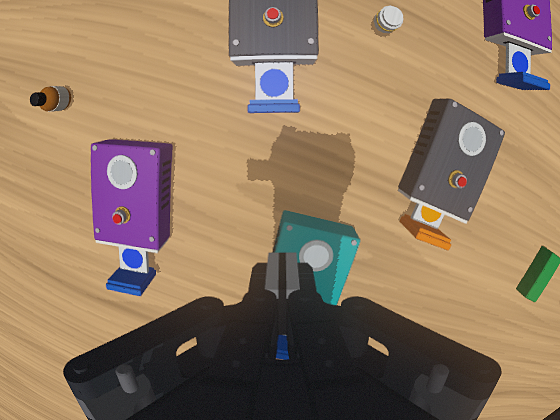

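The wrist view shows the blue unit straight ahead and square to the tool. Its tab is at (274,107) and its pin at (272,14), and the way down in front of the tab is clear.

Run:
```python
from h import *
i=imaging.camera_info("wrist");f=210/np.tan(np.radians(i['vfov']/2));s=manip.observe()
T=i['tool_from_camera'];z=s['eef_pos'][2]
for n,p,h in(("tab top front L",(248,112),.062),("tab top front R",(299,112),.062),("tab top back",(274,101),.062),("pin",(272,14),.062)):
    d=np.array(p)-[i['cx'],i['cy']];r=np.hypot(*d);t=r/f;u=d/r
    v=T[:3,:3]@np.array([np.sin(t)*u[0],-np.sin(t)*u[1],-np.cos(t)]);o=T[:3,3]
    q=o+v*((z-h)-o[2])/v[2];print(n,(q*1000).round(1))
```

```text
tab top front L [ 75.3 -30.7 137.5]
tab top front R [ 75.   17.4 137.5]
tab top back [ 85.5  -6.1 137.5]
pin [171.5  -7.9 137.5]
```

Emit:
drive_tool:
  deltas:
    - [[21,-4,0,0,0],[21,-4,0,0,0],[0,0,40,0,0],[0,0,40,0,0],[0,0,40,0,0],[0,0,25,0,0],[0,0,15,0,0],[0,0,0,0,0]]

```text
t: 2.73
eef_pos: [0.5109, 0.0681, 0.0358]
orientation: [3.094, 0.542, -0.015]
contact_force: [0.3, -0.0, -0.2]
finger_gap: 0.0
grasp_force: 0.0
```

Run:
```python
from h import *
rel([.5434,.083,.037],.345)
im=imaging.capture("side");cv2.imwrite("pics/s2.png",cv2.resize(im[150:300,200:400,::-1],None,fx=4,fy=4,interpolation=2))
```

```text
tcp [0.5109 0.0681 0.0358] tool z [-0.01  -0.002 -1.   ] yaw 0.347 tool delta mm [35.6 -3.  -1.6] F [ 0.3 -0.  -0.2]
turn about tool z 0.002
```

View pics/s2.png

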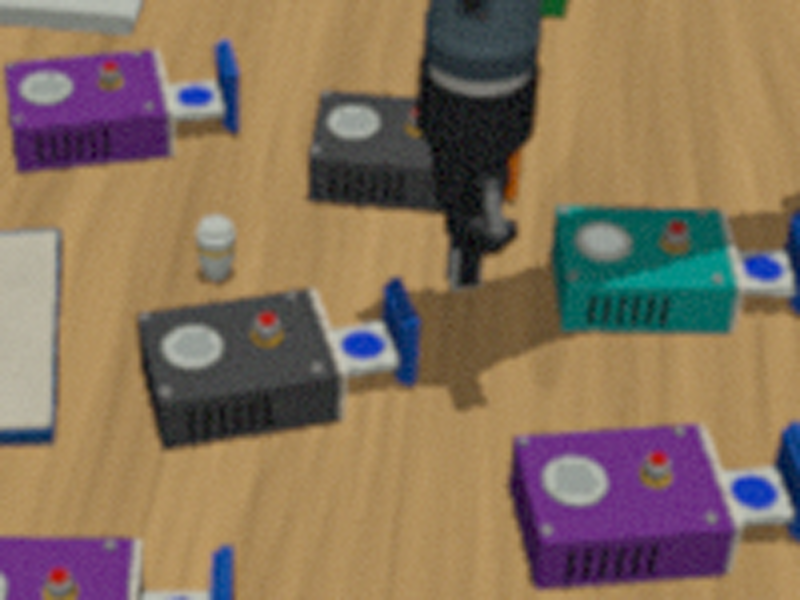

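The closed fingers are in front of the blue tab at about crop (465,275), with a clear gap to it. Now I'll push, watching the force.

Emit:
drive_tool:
  deltas:
    - [[10,-1,0,0,0],[10,-1,0,0,0],[8,0,0,0,0],[6,0,0,0,0],[6,0,0,0,0],[6,0,0,0,0],[0,0,0,0,0],[0,0,0,0,0]]

```text
t: 3.45
eef_pos: [0.5581, 0.0892, 0.0401]
orientation: [-3.093, -0.547, 0.0]
contact_force: [-0.3, 0.1, 0.3]
finger_gap: -0.0
grasp_force: 0.0
```

Run:
```python
from h import *
rel([.5434,.083,.037],.345)
im=imaging.capture("side");a=cv2.resize(im[180:280,220:350,::-1],None,fx=5,fy=5,interpolation=2)
cv2.imwrite("pics/s3.png",a)
```

```text
tcp [0.5581 0.0892 0.0401] tool z [-0.  0. -1.] yaw 0.35 tool delta mm [-16.    0.8   3.1] F [-0.3  0.1  0.3]
turn about tool z 0.005
```

View pics/s3.png

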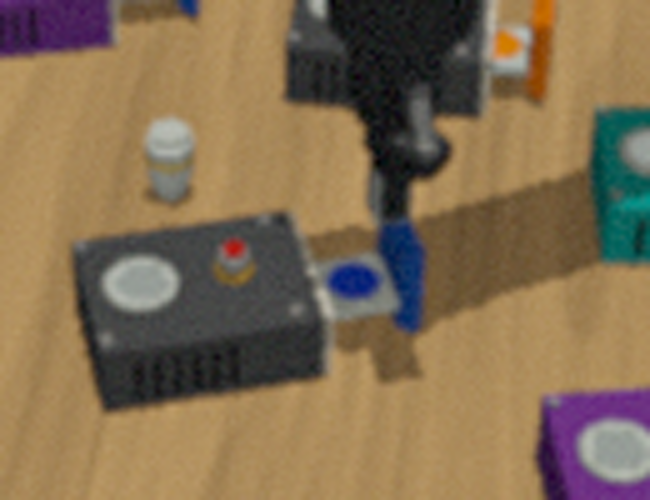

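```bash
cat >> h.py <<'E'
def proj(name,P):
    i=imaging.camera_info(name);f=210/np.tan(np.radians(i['vfov']/2));p=np.linalg.inv(i['T'])@[*P,1]
    return np.round([i['cx']-f*p[0]/p[2],i['cy']+f*p[1]/p[2]],1)
E
python3 - <<'E'
from h import *
for n in("side","scene"):
    print(n,"tip before",proj(n,[.5109,.0681,.0358]),"now",proj(n,[.5581,.0892,.0401]))
    yaw=.345;d=np.array([np.cos(yaw),np.sin(yaw)]);l=np.array([-d[1],d[0]]);F=np.array([.6355,.1164])-.098*d
    for w in(-.025,.025):
        for h in(.004,.062): print("tab face corner",w,h,proj(n,[*(F+w*l),h]))
a=imaging.capture("scene")[175:265,285:365,::-1];b=imaging.capture("wrist")[:,:,::-1];print(manip.observe()['eef_pos'],manip.observe()['contact_force'])
cv2.imwrite("pics/m4.png",np.hstack([cv2.resize(a,(373,420),interpolation=2),b[:,70:490]]))
E
```

```text
side tip before [314.5 228.7] now [296.5 231.1]
tab face corner -0.025 0.004 [299.2 234. ]
tab face corner -0.025 0.062 [300.2 218. ]
tab face corner 0.025 0.004 [304.  246.2]
tab face corner 0.025 0.062 [305.2 230.1]
scene tip before [307.3 191.8] now [315.9 204.7]
tab face corner -0.025 0.004 [302.9 212.4]
tab face corner -0.025 0.062 [304.2 195.7]
tab face corner 0.025 0.004 [322.  208.5]
tab face corner 0.025 0.062 [323.9 191.7]
[0.55725422 0.08870524 0.03983097] [-0.12762019 -0.17070402 -0.05067262]
```

View pics/m4.png

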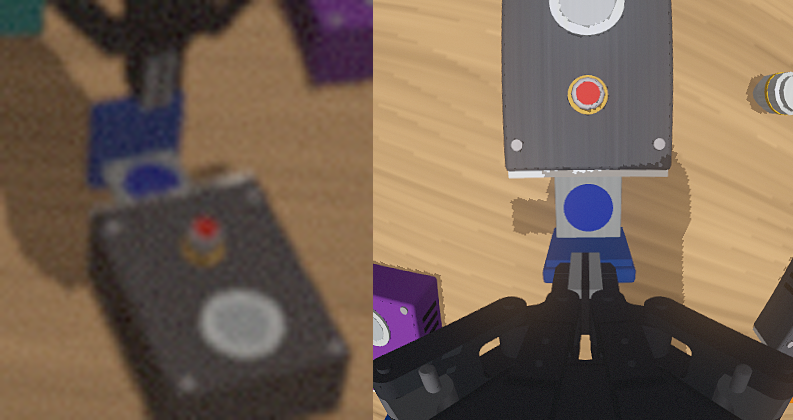

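The fingertips passed over the tab without touching it: no force, and the slide has not moved. The real tips evidently sit about 25 mm higher than the reported TCP. I'll back off, go lower and look again.

Emit:
drive_tool:
  deltas:
    - [[-20,0,0,0,0],[-20,0,0,0,0],[-10,0,0,0,0],[0,0,0,0,0],[0,0,10,0,0],[0,0,10,0,0],[0,0,8,0,0],[0,0,0,0,0]]

```text
t: 4.27
eef_pos: [0.5096, 0.0719, 0.0097]
orientation: [-3.093, -0.547, 0.006]
contact_force: [-0.4, -0.1, -1.3]
finger_gap: -0.0001
grasp_force: 0.0
```

Run:
```python
from h import *
rel([.5434,.083,.037],.345);e=manip.observe()['eef_pos'];print([(n,proj(n,e)) for n in("side","scene")])
a=imaging.capture("side")[190:270,250:350,::-1];b=imaging.capture("scene")[150:230,265:365,::-1]
cv2.imwrite("pics/s5.png",np.hstack([cv2.resize(c,None,fx=4,fy=4,interpolation=2) for c in(a,b)]))
```

```text
tcp [0.5096 0.0719 0.0097] tool z [-0.004  0.    -1.   ] yaw 0.35 tool delta mm [ 35.4   1.1 -27.4] F [-0.4 -0.1 -1.3]
turn about tool z 0.005
[('side', array([314.2, 236.8])), ('scene', array([308.2, 199. ]))]
```

View pics/s5.png

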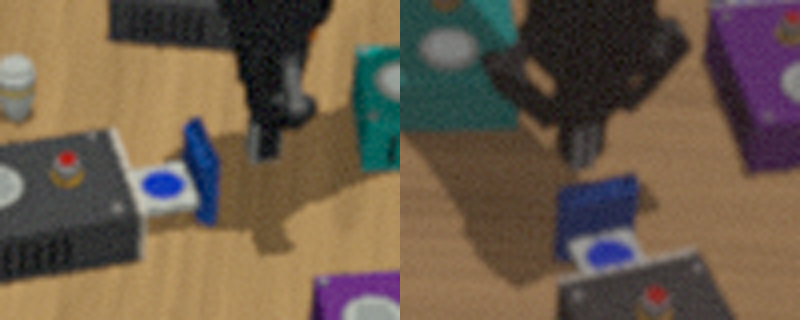

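The tips are now at a true height of about 33 mm, at side pixel (316,230), so they are below the tab top. Pushing now.

Emit:
drive_tool:
  deltas:
    - [[8,0,0,0,0],[8,0,0,0,0],[5,0,0,0,0],[5,0,0,0,0],[5,0,0,0,0],[5,0,0,0,0],[0,0,0,0,0],[0,0,0,0,0]]

```text
t: 5.03
eef_pos: [0.5432, 0.0838, 0.0116]
orientation: [3.093, 0.547, -0.006]
contact_force: [-4.8, -1.6, 2.1]
finger_gap: 0.0001
grasp_force: 2.4
```

Emit:
drive_tool:
  deltas:
    - [[5,0,0,0,0],[5,0,0,0,0],[5,0,0,0,0],[4,0,0,0,0],[3,0,0,0,0],[0,0,0,0,0],[0,0,0,0,0]]

```text
t: 5.62
eef_pos: [0.5632, 0.0913, 0.0112]
orientation: [3.093, 0.547, -0.007]
contact_force: [-5.5, -1.0, 1.1]
finger_gap: -0.0001
grasp_force: 2.6
```

Emit:
drive_tool:
  deltas:
    - [[2,0,0,0,0],[2,0,0,0,0],[0,0,0,0,0],[0,0,0,0,0]]

```text
t: 5.95
eef_pos: [0.5667, 0.0926, 0.0112]
orientation: [3.093, 0.547, -0.007]
contact_force: [-5.0, -1.0, 1.7]
finger_gap: 0.0001
grasp_force: 2.8
```

Emit:
drive_tool:
  deltas:
    - [[2,0,0,0,0],[2,0,0,0,0],[0,0,0,0,0],[0,0,0,0,0]]

```text
t: 6.28
eef_pos: [0.5703, 0.094, 0.0112]
orientation: [3.093, 0.547, -0.008]
contact_force: [-5.8, -1.0, 1.5]
finger_gap: 0.0002
grasp_force: 2.9
```

Emit:
drive_tool:
  deltas:
    - [[2,0,0,0,0],[2,0,0,0,0],[0,0,0,0,0],[0,0,0,0,0]]

```text
t: 6.62
eef_pos: [0.5708, 0.0941, 0.011]
orientation: [3.091, 0.546, -0.019]
contact_force: [-11.2, -3.1, 7.9]
finger_gap: -0.0003
grasp_force: 6.1
```

The end stop is reached: the force jumped and the motion stopped. I'll hold briefly, then back off.

Emit:
drive_tool:
  deltas:
    - [[0.5,0,0,0,0],[0,0,0,0,0],[-10,0,0,0,0],[-10,0,0,0,0],[-15,0,0,0,0],[-15,0,0,0,0],[-10,0,0,0,0],[0,0,0,0,0]]

```text
t: 7.28
eef_pos: [0.5199, 0.0745, 0.0122]
orientation: [3.093, 0.546, 0.001]
contact_force: [-0.8, -0.8, -0.6]
finger_gap: -0.0001
grasp_force: 0.0
```

Emit:
drive_tool:
  deltas:
    - [[0,0,-30,0,0],[0,0,-40,0,0],[0,0,-40,0,0],[0,0,-40,0,0],[0,0,-20,0,0],[0,0,0,0,0],[0,0,0,0,0]]

```text
t: 7.87
eef_pos: [0.5238, 0.0761, 0.1847]
orientation: [3.093, 0.547, 0.012]
contact_force: [-0.5, 0.1, -0.9]
finger_gap: 0.0004
grasp_force: 0.0
```

Run:
```python
from h import *
rel([.5434,.083,.037],.345)
a=imaging.capture("side")[130:270,200:400,::-1]
cv2.imwrite("pics/s6.png",cv2.resize(a,None,fx=4,fy=4,interpolation=2))
```

```text
tcp [0.5238 0.0761 0.1847] tool z [ 0.007  0.001 -1.   ] yaw 0.35 tool delta mm [ 19.7  -0.  147.8] F [-0.5  0.1 -0.9]
turn about tool z 0.005
```

View pics/s6.png

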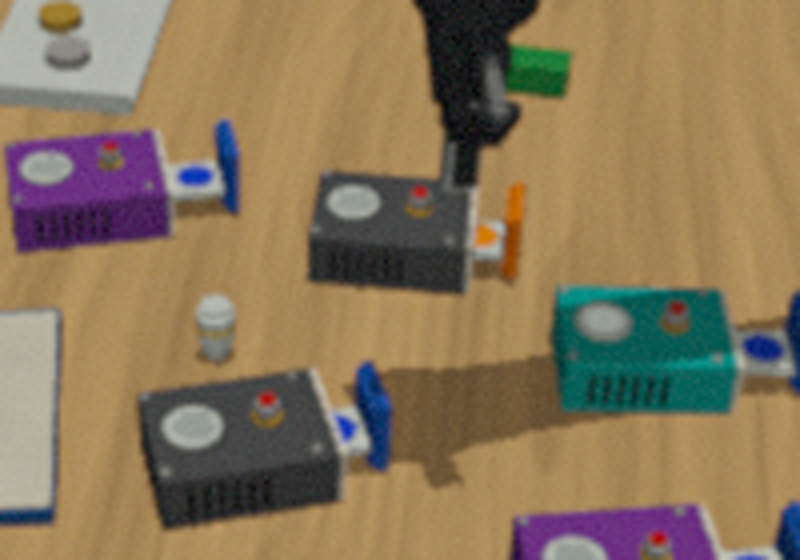

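The blue tab at crop (373,415) now sits half in, like the amber one at (513,230). Its pin at (267,403) is down, and the objective and slide box are where they were. I'm handing in.

```bash
python3 -c "
from rig import workorder
print(workorder.job_done())"
```

```text
the job is handed in; nothing more can be done
None
```

The blue slide was pushed fully home and released, and the last picture shows it caught at its middle position with the pin down; the job is handed in, no verdict was returned, and the first push passed over the tab without touching it.

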